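# Lock the step of a counter display with its cam disc

### The arm

A 7-joint arm with a two-finger parallel gripper is mounted at the origin on a cart in front of the work surface, level with it; the furniture and walls round the work are solid. World frame = base frame: x ahead of the robot, y to its left, z up, the work surface at z = 0. Lengths are in mm, angles in rad, forces in N, time in s.
With the tool pointing down it reaches from about 400 to 900 mm from the base axis. Payload 5.5 kg.
Tool frame: the origin (TCP) lies at the very end of the fingers, on their centre line; the grasp point (between the pads) lies 19 mm behind it (grasp_offset is the distance from the TCP to the grasp point, in mm); z points along the fingers, y is the line along which they close (so a half turn about z gives the same grasp; the last joint's range is limited). The gripper opens to 85 mm and grips with 20 to 120 N. Pads are 22 mm wide; open, the fingers measure 114 mm over their backs; the gripper's body (76 mm by 85 mm) begins 54 mm behind the grasp point. The pads swing forward as they close: fully open they stand 13 mm farther back than shut.
Start: joints at [-0.974, 0.501, -0.427, 1.55, 0.221, 1.138, -0.21], TCP at [212.926, 614.136, 231.31] pointing down, gripper open.
Joint ranges: [-2.88, 2.88], [-0.31, 2.03], [-1.54, 1.56], [0.2, 2.42], [-1.41, 4.55], [0.19, 2.02], [-2.57, 2.57]. Speed limits (rad/s): [2.57, 2.57, 3.14, 3.14, 3.14, 3.14, 3.14].

### API

Orientations are given as a unit quaternion [w, x, y, z].
In Python, from rig import get_obs, grab_frame, calibration, close_job, look_for, masks_of, grasp_offset gives the robot as it stands.
- The arm moves only by the tool drive_tool, never from a script. Its arguments are lists of equal length, an entry for each row: "rotation": the turn, a rotation vector about the tool's x, y, z in rad, a list of three; "delta_pos": the shift along the tool's x, y, z in m, a list of three; "jaw": the closure, from 0 (fully open) to 1 (shut). In form: {"rotation": [[ax, ay, az], ...], "delta_pos": [[tx, ty, tz], ...], "jaw": [jaw, ...]}. A call has 1 to 20 rows; each row is the pose to reach, as a shift and turn from the pose commanded when the call began, along the tool's axes at that moment; what a row does not reach only later rows make up. A row lasts 1/12 s, in which the tool goes at most 41.7 mm and 7.16 degrees, less where a joint would pass 70% of its speed; a pose out of reach is approached as far as the arm can. A call with a gripper value outside its range is refused whole. The fingers move at their own pace and stop on an object; "newtons" is the grip in N (left out, the last holds). Time passes only in rows, so rows that repeat a pose let the fingers close. It gives the time, the measured TCP pose, the force, the opening and the grip force at its end, in the units of the state.
- get_obs(): the state, without advancing time (a new reading comes with each control period).
- grab_frame(name): name is "scene" or "top" or "wrist"; returns the picture (384x512x3 uint8, red, green, blue); there is no depth.
- calibration(name): a dict with "vertical_fov" (degrees; the focal length in pixels is half the picture's height over the tangent of half this angle, whatever the lens; pixels are square), "cx", "cy" (the principal point, pixels), "k1" (the pictures are not rectified: a ray, as slopes to the right and down, at radius r is drawn at 1 + k1 r^2 times it, then the intrinsics apply), "xyz" and "attitude" of the camera in the world; the wrist camera has in their place "T_tool_cam" (4x4, takes a point from camera to tool coordinates, whose origin is the TCP and whose axes are the flange's). Camera axes: x right, y down, z forward; pixel columns grow to the right and rows downward; lengths in mm; the calibration is good to about 2 mm. A picture is of the moment at which its call begins: read the wrist's pose just before it. calibration takes no time and is no camera call.
- close_job(): hands the job in; it is judged then, once.
Trained networks look in the newest picture that a camera, given by its name, has taken for a name from the list of things; names that differ only in an ending like _2 or _b are one class to them, and where a whole thing is asked for, a point or a joint stands for the part that bears it (a point fixed in the world has none). Each returns a list of dicts, best first, with "score" (0 to 1); they miss things now and then, are a little off and sometimes report something else, mostly with a low value. They report only what shows in the picture. A call takes as long as a camera call.
- look_for(camera, query): "point" ([x, y, z] in mm, in world coordinates, good to about 4 mm: the middle of the surface that is visible of it).
- masks_of(camera, query): "pixels" (384x512 bool, what is visible of it).
The state is a dict: "t": time; "joint_positions": joint angles; "joint_velocities": joint speeds; "tau": joint torques, N m; "ee_pos": TCP position; "tool_rot": TCP orientation; "contact_force": force on the tool from outside, world axes, zero at the start; "wrist_torque": the same for the moment, N m; "grip_width": opening from 0.0 (shut) to 1.0 (fully open); "grasp_force": force on a finger pad.
Only numpy, scipy, OpenCV 4.12 (cv2) and the standard library are available. Lean on these libraries where they do the work, as an engineer would, in place of code of your own. Each camera call takes 0.05 s, during which the arm holds its last target. There are 200 camera calls.

### The job

The small wooden step belongs to the display stand on the counter. Take it by its grip rail, slide it to the stand so that its bolt goes into the stand's mouth as far as it will go, then turn the red winged cam disc clockwise, about half a turn, until its hook has drawn the step in snug against both white buffers. Stop as soon as it is firmly snug: do not push hard or force the disc, or the buffers are crushed. Let go of everything at the end and leave the other things where they are.

Things in the scene. Friction and masses are not known exactly. Their poses are not given: they have to be found in the camera images.
- stand: wooden display stand, fixed to the counter, 154 x 112 x 52 mm. Origin: counter level, on the vertical axis of the cam disc. Its own -x side is its front, where the step is joined; the front plate is 36 mm high, at local x = -53 to -47 mm. Behind the disc (local x = 48 to 98 mm) is a plinth 52 mm high
- mouth (a point): middle of the mouth in the stand's front plate (53 mm in front of the disc's axis, 16 mm up): flared by steel lips to about 24 mm, then a groove 16 mm wide that runs along the stand's x at 10 to 20 mm above the counter and takes the bolt
- pad_line (a point): point on the stand 58 mm in front of the disc's axis, 26 mm up, midway between two white plastic buffers (16 mm discs at the stand's y = +-36 mm) that stand out of the front plate. Their faces lie here only roughly: the setting differs by up to 3 mm either way and is not measured. They are sprung: 40 N per mm for the pair; above 30 N on one it is crushed
- cam (a joint): turn of the cam disc, rad: starts open at 0 to 0.2, grows clockwise seen from above, end stop 4.1 (too far), stays where it is left. The step becomes snug somewhere from 1.9 to 3.8, set by the buffers: feel for it. The moment to turn it is near 0.1 N m at first; 0.2 to 0.4 N m more, reached in small jerks, is snug; over 0.5 more is too tight. 0.1 rad past first touch adds about 9 N on the pair
- hook_level (a point): point on the disc's axis, 26 mm up. A spiral hook under the disc's half-moon plate (steel, up to 46 mm from the axis) passes behind the pin at joint 0.6 to 0.9, then draws it 4 mm per rad toward the axis. While open, a core inside the hook stops the pin 30 mm from the axis: as far as it goes by hand, 2 to 8 mm before the step meets the buffers. The hook catches a pin within 32.5 mm
- cam_wing (a point): middle of the red wing on the cam disc, on its axis, 50 mm up; turns with the disc. The wing is a straight bar 66 mm long (point's x), 12 mm thick (its y), 37 to 63 mm above the counter, with a round boss of 18 mm diameter at its middle, 64 mm high. At joint 0 the wing lies along the stand's x. The disc below it is at 32 to 38 mm
- step: loose wooden display step, 80 (x) x 90 (y) x 36 mm, about 0.6 kg. Origin: middle of its underside. Its own +x is the side with the bolt; joined, its x points along the stand's x and its origin lies about 98 mm in front of the disc's axis
- grip (a point): middle of the step's grip rail, 55 mm above its underside and 22 mm behind its origin (local x = -22 mm): an upright board 12 mm thick (local x), 50 mm long (local y), its top 70 mm above the underside, free down to 36 mm
- pin (a point): upright brass pin, 8 mm thick, at the end of the step's flat steel bolt, 72.9 mm ahead of the step's origin (local x) and 26 mm up; its top is at 30 mm. The bolt is 14 mm wide with a round nose, 13 to 19 mm above the counter
- tin_c: bystander: round red sweet tin, 69 mm across, 40 mm high; origin in the middle of its underside
- spool_a: bystander: spool of red ribbon, 63 x 72 x 22 mm; origin in the middle of its underside
- box_c: bystander: blue checked gift box with a bow, 61 x 81 x 70 mm; origin in the middle of its underside

How it is judged (in metres and radians):
On the way, in this order (a step that is already met when the one before it is completed fails the run):
1. the bolt is in the stand, its pin as far in as it goes by hand, the disc still open (horizontal distance between pin and stand below 0.0325 m and value of joint cam below 0.5 rad), for 0.2 s.
2. the disc has been turned at least 1.5 rad and has drawn the step against both buffers (value of joint cam above 1.5 rad and contact force between each of pads_c0, pads_c1 and step above 4 N), for 0.2 s.
At the end, for the whole second after the job is handed in: the disc is turned more than 1.5 rad and holds the bolt; the step stands flat and square (within 0.06 rad) against the stand, pressing on each white buffer with more than 4 N; everything is let go and at rest (all of step 2 and horizontal distance between pin and stand below 0.029 m and angle between the x axis of step and the x axis of stand, either way round below 0.06 rad and angle between step's own z axis and vertical below 0.05 rad and linear speed of step below 0.01 m/s); the robot touches nothing.
It fails at once if a white buffer is crushed (more than 30 N on one) (contact force between any of pads_c0, pads_c1 and step above 30 N).
It fails at once if the bolt is rammed into the stand, or a bolt that is not home is forced with the disc (more than 45 N between step and stand while the disc is turned less than 1.3 rad) (contact force between step and stand above 45 N and value of joint cam below 1.3 rad).
It fails at once if a bystander is moved by more than 20 mm (distance of any of tin_c, spool_a, box_c from where it was at the start of the episode above 0.02 m).
It also fails if it takes over 72 s, if anything falls off the work surface, if the arm or the gripper's body presses on something with over 40 N, if the wrist force passes 120 N, or if a joint passes its speed limit or range.

## Working session

There is one attempt and no reset: what is moved stays moved. The work goes in short steps, Python scripts to look and compute and a tool call to move; the robot and the scene stay as the last step left them, time stands still between calls to the robot, and variables do not carry over. Pictures are saved under pics/ and viewed, at most 10 in all, crops included, and the job is handed in when it is done.

Besides the shell and the picture viewer there is one more tool, called after "Emit:" as name(argument=value, ...) on one line, values as JSON. drive_tool: Moves the arm, as the interface text tells. Its arguments: {"type":"object","properties":{"rotation":{"type":"array","items":{"type":"array","items":{"type":"number"}}},"delta_pos":{"type":"array","items":{"type":"array","items":{"type":"number"}}},"jaw":{"type":"array","items":{"type":"number"}},"newtons":{"type":"number"}},"required":["rotation","delta_pos","jaw"]}

```bash
mkdir -p pics; python3 - <<'E'
from rig import *
import cv2,numpy as np
o=get_obs();print(o['t'],o['ee_pos'],o['tool_rot'],o['contact_force'],grasp_offset)
for c in ['scene','top']:
    im=grab_frame(c);cv2.imwrite(f'pics/{c}0.png',im[:,:,::-1]);print(c,calibration(c))
    for q in ['stand','step','cam_wing','grip','pin','mouth','pad_line','tin_c','spool_a','box_c']:
        try:
            r=look_for(c,q);print(c,q,[(np.round(d['point']).tolist(),round(d['score'],2)) for d in r[:2]])
        except Exception as e: print(c,q,e)
print(calibration('wrist'),get_obs()['t'])
a=cv2.imread('pics/scene0.png');b=cv2.imread('pics/top0.png')
E
```

```text
0.0 [212.7524886  613.4470716  230.25458714] [-1.87363820e-04  1.66095521e-01  9.86109183e-01 -9.59799246e-04] [-0.00980049  0.09065345  0.67969562] 18.700000000000003
scene {'vertical_fov': 52.134789922504794, 'cx': 258.18601755143635, 'cy': 192.9027349227017, 'k1': -0.10749922448458246, 'xyz': array([ 247.26806828, -356.3849381 ,  657.16111305]), 'attitude': array([-0.37777554,  0.86152844, -0.30836388,  0.14130151])}
scene stand [([531.0, 110.0, 34.0], 0.72)]
scene step [([520.0, -79.0, 38.0], 0.97)]
scene cam_wing [([540.0, 95.0, 35.0], 0.77), ([558.0, 320.0, 44.0], 0.65)]
scene grip [([514.0, -82.0, 36.0], 0.63)]
scene pin [([516.0, -82.0, 33.0], 0.87)]
scene mouth [([535.0, 115.0, 35.0], 0.91)]
scene pad_line [([532.0, 111.0, 38.0], 0.87)]
scene tin_c [([738.0, 48.0, 41.0], 0.68)]
scene spool_a [([738.0, -75.0, 23.0], 0.7)]
scene box_c [([555.0, 316.0, 43.0], 0.92)]
top {'vertical_fov': 56.66097612673595, 'cx': 257.09248422473695, 'cy': 195.59520156595988, 'k1': -0.10387671224251026, 'xyz': array([577.08954254, 132.89057331, 931.68655073]), 'attitude': array([ 0.02635245, -0.69
[... 312 characters left out ...]
40.0, 125.0, 34.0], 0.86), ([567.0, 331.0, 46.0], 0.73)]
top pad_line [([543.0, 124.0, 35.0], 0.89)]
top tin_c [([749.0, 63.0, 41.0], 0.75)]
top spool_a [([751.0, -72.0, 20.0], 0.7)]
top box_c [([568.0, 327.0, 45.0], 0.97)]
{'vertical_fov': 65.51301616705358, 'cx': 255.75640647773739, 'cy': 188.74626256330583, 'k1': -0.053631120703589066, 'T_tool_cam': array([[-5.61149420e-04, -9.50967708e-01, -3.09289675e-01,
         8.00502390e+01],
       [ 9.99999815e-01, -4.61038681e-04, -3.96768560e-04,
        -7.35147951e-01],
       [ 2.34719584e-04, -3.09289841e-01,  9.50967791e-01,
        -1.43794779e+02],
       [ 0.00000000e+00,  0.00000000e+00,  0.00000000e+00,
         1.00000000e+00]])} 1.1
```

View pics/top0.png

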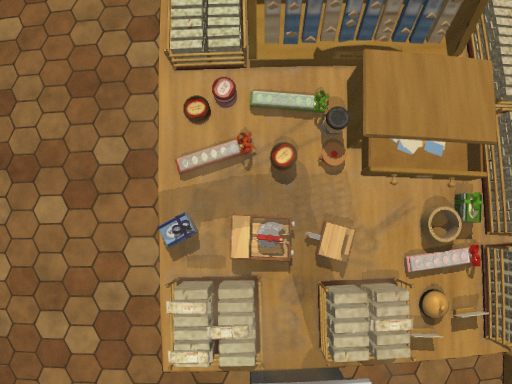

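View pics/scene0.png

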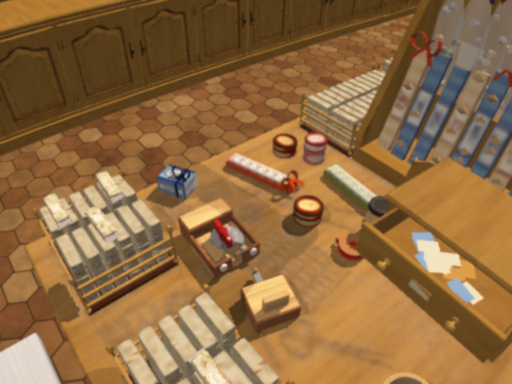

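Top view: the stand is at about (262,240) px with its plinth to the left and front to the right. The step is at (335,240) with its bolt pointing left at (312,236). The scene view agrees. Next I'll move to a wrist view over both.

Emit:
drive_tool(rotation=[[0,0,-0.334],[0,0,-0.334],[0,0,-0.334],[0,0,-0.334],[0,0,-0.334],[0,0,-0.334],[0,0,-0.334],[0,0,-0.334],[0,0,-0.334],[0,0,-0.334],[0,0,-0.334],[0,0,-0.334],[0,0,-0.334],[0,0,-0.334],[0,0,-0.334],[0,0,-0.334],[0,0,-0.334],[0,0,-0.334]], delta_pos=[[-0.44,-0.454,-0.02],[-0.44,-0.454,-0.02],[-0.44,-0.454,-0.02],[-0.44,-0.454,-0.02],[-0.44,-0.454,-0.02],[-0.44,-0.454,-0.02],[-0.44,-0.454,-0.02],[-0.44,-0.454,-0.02],[-0.44,-0.454,-0.02],[-0.44,-0.454,-0.02],[-0.44,-0.454,-0.02],[-0.44,-0.454,-0.02],[-0.44,-0.454,-0.02],[-0.44,-0.454,-0.02],[-0.44,-0.454,-0.02],[-0.44,-0.454,-0.02],[-0.44,-0.454,-0.02],[-0.44,-0.454,-0.02]], jaw=[0,0,0,0,0,0,0,0,0,0,0,0,0,0,0,0,0,0])

```text
t: 2.6
ee_pos: [479.8, 41.1, 251.3]
tool_rot: [-0.0, 0.001, 1.0, 0.0]
contact_force: [0.1, 0.7, 0.6]
grip_width: 0.999
grasp_force: 0.0
```

```bash
cat > h.py <<'E'
from rig import *
import cv2,numpy as np
from scipy.spatial.transform import Rotation as R
def cam(name,obs=None):
    c=calibration(name)
    if name=='wrist':
        T=np.eye(4);q=obs['tool_rot'];T[:3,:3]=R.from_quat([q[1],q[2],q[3],q[0]]).as_matrix();T[:3,3]=obs['ee_pos'];T=T@c['T_tool_cam']
        Rm,p=T[:3,:3],T[:3,3]
    else:
        q=c['attitude'];Rm=R.from_quat([q[1],q[2],q[3],q[0]]).as_matrix();p=c['xyz']
    return dict(R=Rm,p=p,f=192/np.tan(np.radians(c['vertical_fov']/2)),cx=c['cx'],cy=c['cy'],k=c['k1'])
def proj(c,P):
    v=(np.atleast_2d(P)-c['p'])@c['R'];s=v[:,:2]/v[:,2:];s=s*(1+c['k']*(s**2).sum(1,keepdims=True))
    return s*c['f']+[c['cx'],c['cy']]
def back(c,uv,z):
    s0=(np.atleast_2d(uv)-[c['cx'],c['cy']])/c['f'];s=s0.copy()
    for _ in range(20): s=s0/(1+c['k']*(s**2).sum(1,keepdims=True))
    d=np.c_[s,np.ones(len(s))]@c['R'].T
    return c['p']+d*((np.atleast_1d(z)-c['p'][2])/d[:,2])[:,None]
E
cat > look.py <<'E'
import sys,pickle
from h import *
n=sys.argv[1];x0,y0,x1,y1,s=map(int,sys.argv[2:7])
o=get_obs();im=grab_frame('wrist');pickle.dump((o,im),open(f'{n}.pkl','wb'))
cv2.imwrite(f'pics/{n}.png',cv2.resize(im[y0:y1,x0:x1,::-1],None,fx=s,fy=s,interpolation=cv2.INTER_CUBIC))
print(o['t'],o['ee_pos'],o['tool_rot'])
E
python3 look.py w1 56 90 456 390 2
```

```text
2.6 [479.8273055   41.12075956 251.25039026] [-1.33237987e-04  5.66118400e-04  9.99999791e-01  2.82189061e-04]
```

View pics/w1.png

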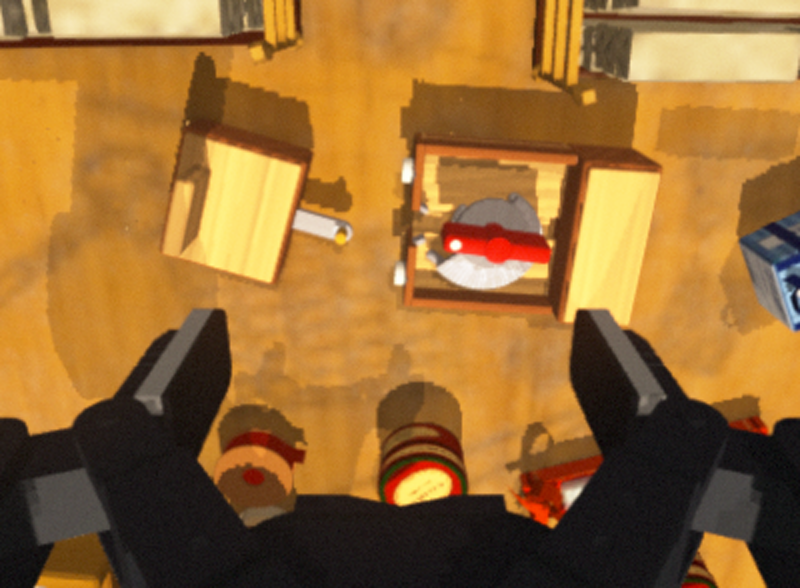

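Wrist view (crop px, scale 2, offset 56,90): the pin top is at (342,238), and the step's front corners are at (309,160) and (275,283). The boss is at (498,250), and the stand front runs from (417,138) to (405,305). I'll fit the poses from these.

```bash
cat > fit.py <<'E'
from h import *
import pickle
from scipy.optimize import least_squares
def place(p,L):
    L=np.atleast_2d(L).astype(float);c,s=np.cos(p[2]),np.sin(p[2])
    return np.c_[p[0]+c*L[:,0]-s*L[:,1],p[1]+s*L[:,0]+c*L[:,1],L[:,2]]
def fit(cs,L,uv,p0):
    r=least_squares(lambda p:(proj(cs,place(p,L))-uv).ravel(),p0,loss='soft_l1');return r.x,r.fun.reshape(-1,2)
def boxw(x0,x1,y0,y1,z0,z1):
    return [(np.array(a,float),np.array(b,float)) for a in [(x,y,z) for x in(x0,x1) for y in(y0,y1) for z in(z0,z1)] for b in [(x,y,z) for x in(x0,x1) for y in(y0,y1) for z in(z0,z1)] if sum(i!=j for i,j in zip(a,b))==1 and a<b]
def draw(im,c,p,segs,col,s,x0,y0):
    for a,b in segs:
        q=(proj(c,place(p,[a,b]))+.5-[x0,y0])*s
        cv2.line(im,tuple(q[0].astype(int).tolist()),tuple(q[1].astype(int).tolist()),col,1,cv2.LINE_AA)
STEP=boxw(-40,40,-45,45,0,36)+boxw(-28,-16,-25,25,36,70)+boxw(68.9,76.9,-4,4,19,30)
STAND=boxw(-53,-47,-56,56,0,36)+boxw(48,98,-56,56,0,52)
E
python3 - <<'E'
from fit import *
o,im=pickle.load(open('w1.pkl','rb'));c=cam('wrist',o)
f=lambda a:np.array(a)/2.+[56-.25,90-.25]
Ls=[(40,45,36),(40,-45,36),(-40,-45,36),(72.9,0,30)]
ps,r=fit(c,Ls,f([(309,160),(275,283),(163,250),(342,238)]),[530,-63,1.5]);print('step',ps.round(3),r.round(1).tolist())
Lt=[(98,56,52),(98,-56,52),(0,0,64),(-53,56,36),(-53,-56,36)]
pt,r=fit(c,Lt,f([(660,168),(625,322),(498,250),(417,138),(405,305)]),[545,110,1.5]);print('stand',pt.round(3),r.round(1).tolist())
w=back(c,f([(443,241),(548,250)]),60);print(w, np.arctan2(*(w[1]-w[0])[[1,0]]))
s=4;x0,y0=130,120;v=cv2.resize(im[y0:y0+140,x0:x0+200+70,::-1],None,fx=s,fy=s,interpolation=cv2.INTER_CUBIC);v=v[:,:]
x0,y0=130,125
for ph,(x0,y0) in {'a':(130,125)}.items():
    v=cv2.resize(im[y0:y0+140,x0:x0+260,::-1],None,fx=3,fy=3,interpolation=cv2.INTER_CUBIC)
    draw(v,c,ps,STEP,(255,0,0),3,x0,y0);draw(v,c,pt,STAND,(0,255,0),3,x0,y0)
    draw(v,c,pt,boxw(-33,33,-6,6,37,63),(255,255,0),3,x0,y0)
cv2.imwrite('pics/ov1.png',v)
o2=grab_frame('wrist')
for q in ['step','stand','pin','grip','cam_wing']: print(q,[(np.round(d['point'],1).tolist(),round(d['score'],2)) for d in look_for('wrist',q)[:1]])
# other cams
for n in ['top','scene']:
    i2=cv2.imread(f'pics/{n}0.png');cc=cam(n)
    print(n,proj(cc,place(ps,[(72.9,0,30)])).round(),proj(cc,place(pt,[(0,0,64)])).round())
E
```

```text
step [521.777 -66.759   1.257] [[0.8, -0.0], [0.1, 0.9], [-2.6, 0.2], [0.1, -1.1]]
stand [539.469  98.703   1.488] [[3.4, -0.5], [2.3, 4.4], [-0.6, -0.5], [-0.5, 1.3], [-1.9, -0.7]]
[[535.85933235  66.56249479  60.        ]
 [541.97847821 130.80896349  60.        ]] 1.4758379174509064
step [([516.3, -65.4, 37.2], 0.65)]
stand [([532.4, 124.8, 32.2], 0.84)]
pin [([518.8, -58.0, 33.2], 0.69)]
grip [([520.0, -61.8, 38.4], 0.78)]
cam_wing [([539.5, 101.9, 38.7], 0.84)]
top [[308. 235.]] [[271. 238.]]
scene [[255. 269.]] [[223. 230.]]
```

View pics/ov1.png

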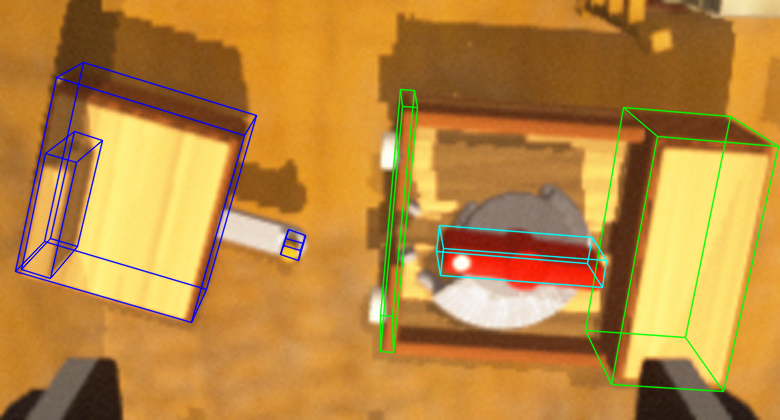

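Overlay: the step outline matches the picture, and the pin is at (292,245). The stand is right to a few mm. Good enough to grasp; I'll refine before insertion.

Emit:
drive_tool(rotation=[[0,0,0.314],[0,0,0.314],[0,0,0.314],[0,0,0.314],[0,0,0.314],[0,0,0.314],[0,0,0.314],[0,0,0.314],[0,0,0.314],[0,0,0.314],[0,0,0.314]], delta_pos=[[-0.035,-0.129,0.12],[-0.035,-0.129,0.12],[-0.035,-0.129,0.12],[-0.035,-0.129,0.12],[-0.035,-0.129,0.12],[-0.035,-0.129,0.12],[-0.035,-0.129,0.15],[-0.035,-0.129,0.18],[-0.035,-0.129,0.21],[-0.035,-0.129,0.21],[-0.035,-0.129,0.21]], jaw=[0,0,0,0,0,0,0,0,0,0,0])

```text
t: 3.87
ee_pos: [514.2, -85.9, 41.2]
tool_rot: [-0.001, 0.155, 0.988, 0.0]
contact_force: [0.4, -0.0, 0.4]
grip_width: 0.995
grasp_force: 0.0
```

Emit:
drive_tool(rotation=[[0,0,0],[0,0,0],[0,0,0],[0,0,0],[0,0,0],[0,0,0],[0,0,0],[0,0,0],[0,0,0],[0,0,0]], delta_pos=[[0,0,0],[0,0,0],[0,0,0],[0,0,0],[0,0,0],[0,0,0],[0,0,0],[0,0,0],[0,0,0],[0,0,0]], jaw=[0.4,0.6,0.7,0.8,0.85,0.9,0.95,1,1,1], newtons=40)

```text
t: 4.7
ee_pos: [515.4, -88.1, 42.0]
tool_rot: [0.0, 0.157, 0.988, 0.0]
contact_force: [-1.5, -0.6, 6.2]
grip_width: 0.13
grasp_force: 40.6
```

```bash
python3 look.py w2 56 0 456 300 2; python3 -c "
from rig import *
o=get_obs();print({k:o[k] for k in ('contact_force','wrist_torque','grip_width','grasp_force')})"
```

```text
4.7 [515.37290168 -88.12130569  42.04653692] [4.08587269e-04 1.56510255e-01 9.87676249e-01 2.03643906e-05]
{'contact_force': array([-1.63122909,  0.40085162,  6.18117244]), 'wrist_torque': array([-0.07529613,  0.27496833, -0.12048417]), 'grip_width': 0.13356090503120674, 'grasp_force': 40.59174299240112}
```

View pics/w2.png

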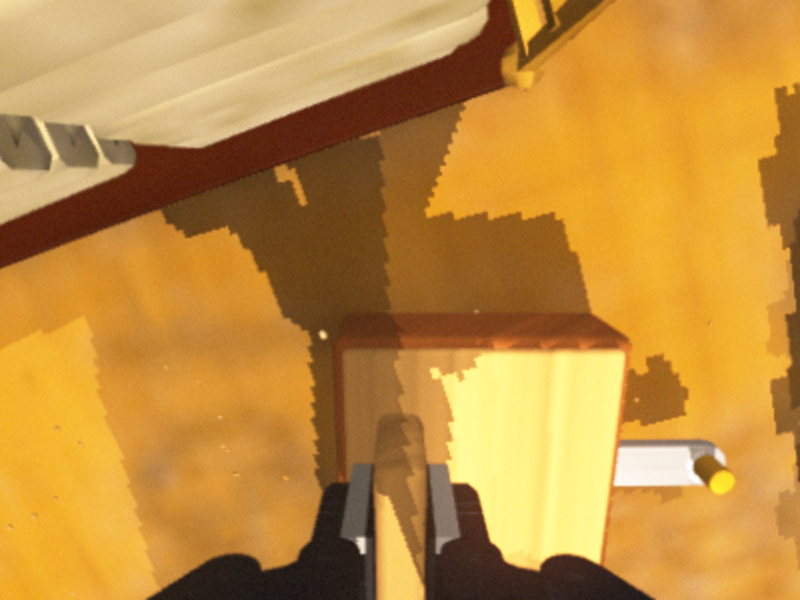

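The step is held by its rail: the rail is at (400,450) between the pads, and the pin top is at (721,481). Next I'll compute the pin in the tool frame and refine the stand pose using better picks from w1.

```bash
python3 - <<'E'
from fit import *
o,im=pickle.load(open('w2.pkl','rb'));c=cam('wrist',o)
f=lambda a:np.array(a)/2.+[56-.25,-.25]
P=back(c,f([(721,481)]),30)[0];print('pin',P)
q=o['tool_rot'];Rt=R.from_quat([q[1],q[2],q[3],q[0]]).as_matrix()
print('pin in tool',(P-o['ee_pos'])@Rt, 'tool yaw',np.arctan2(Rt[1,1],Rt[0,1]))
C=back(c,f([(628,349),(342,349)]),36);print('corners in tool',(C-o['ee_pos'])@Rt)
o,im=pickle.load(open('w1.pkl','rb'));c=cam('wrist',o)
f=lambda a:np.array(a)/3.+[130-.33,125-.33]
L=[(98,56,52),(98,-56,52),(48,56,52),(48,-56,52),(-47,56,36),(-47,-56,36)]
uv=[(777,148),(724,390),(657,148),(612,384),(417,108),(397,353)]
pt,r=fit(c,L,f(uv),[539,99,1.49]);print('stand',pt.round(3),(3*r).round(1).tolist())
print(back(c,f([(525,272)]),64))
E
```

```text
pin [547.20341743   0.75007441  30.        ]
pin in tool [-2.78571579 94.35627883 12.06463503] tool yaw 1.256483632563824
corners in tool [[ 39.29327127  58.93437355   6.02498388]
 [ 39.27536293 -15.86289515   6.01242307]]
stand [540.455  98.806   1.492] [[1.8, -1.3], [-0.3, 2.2], [-0.0, -11.0], [0.2, 1.4], [0.3, 1.6], [-2.4, 0.5]]
[[541.13610453  99.15468485  64.        ]]
```

Emit:
drive_tool(rotation=[[0,0,-0.08],[0,0,-0.16],[0,0,-0.234],[0,0,-0.234],[0,0,-0.234],[0,0,-0.234],[0,0,-0.234],[0,0,-0.234]], delta_pos=[[-0.0005,0.006,-0.001],[-0.001,0.012,-0.001],[-0.0015,0.018,-0.001],[-0.0019,0.0229,-0.001],[-0.0019,0.0229,-0.001],[-0.0019,0.0229,-0.001],[-0.0019,0.0229,-0.001],[-0.0019,0.0229,-0.001]], jaw=[1,1,1,1,1,1,1,1])

```text
t: 5.42
ee_pos: [523.6, -66.4, 42.1]
tool_rot: [-0.0, 0.04, 0.999, 0.0]
contact_force: [0.6, 1.1, -3.6]
grip_width: 0.134
grasp_force: 39.2
```

```bash
python3 look.py w3 256 100 512 300 3; python3 -c "
from rig import *
o=get_obs();print({k:o[k] for k in ('contact_force','wrist_torque','grip_width','grasp_force')})"
```

```text
5.4167 [523.63449934 -66.37701563  42.08151304] [-1.61212730e-04  4.01345490e-02  9.99194255e-01  1.79993823e-04]
{'contact_force': array([ 0.01643335,  1.0516258 , -3.78717014]), 'wrist_torque': array([ 0.17233424, -0.15854146,  0.06865598]), 'grip_width': 0.1343948003321916, 'grasp_force': 39.16805863380432}
```

View pics/w3.png

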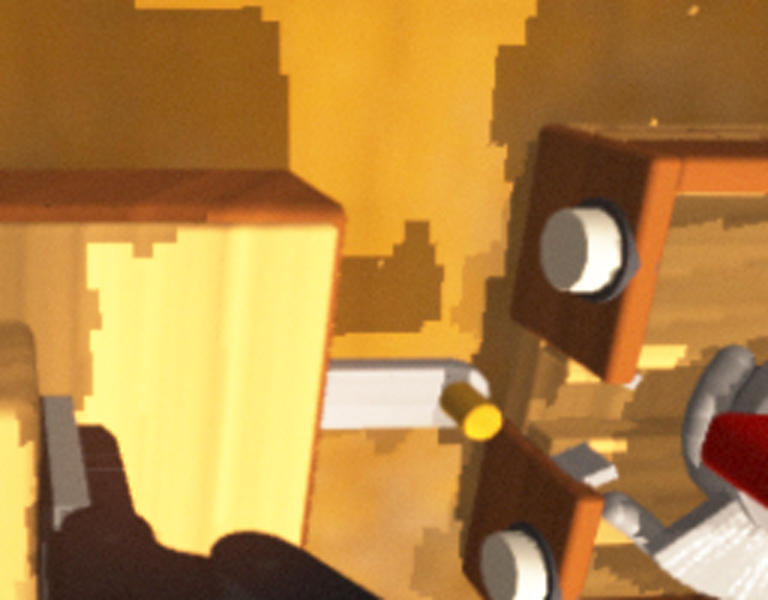

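Pre-insert view (crop ×3, offset 256,100): the pin top is at (483,420), and the buffer faces are at about (566,250) and (500,566). The mouth's plate edges are at (607,383) above and about (585,497) below. I'll work out the alignment from these.

```bash
python3 - <<'E'
from fit import *
o,im=pickle.load(open('w3.pkl','rb'));c=cam('wrist',o)
f=lambda a:np.array(a)/3.+[256-.33,100-.33]
q=o['tool_rot'];Rt=R.from_quat([q[1],q[2],q[3],q[0]]).as_matrix();p=o['ee_pos']
T=lambda uv,z:((back(c,f(uv),z)-p)@Rt)[:,:2].round(1)
print('yaw',np.arctan2(Rt[1,1],Rt[0,1]))
print('pin',T([(483,420)],30))
b=T([(566,250),(500,566)],26);print('buf',b,b.mean(0),np.hypot(*(b[0]-b[1])), 'ang',np.arctan2(*(b[0]-b[1])[::-1]))
print('slot',T([(607,383),(585,497)],36))
print('platecorner',T([(645,155)],36))
print('step front edge',T([(342,212),(306,550)],36))
E
```

```text
yaw 1.4905056032003432
pin [[-2.3 94.8]]
buf [[ 31.6 107.4]
 [-39.8 107.5]] [ -4.1  107.45] 71.40007002797687 ang -0.0014005593083254886
slot [[  8.4 114.1]
 [-16.5 115.2]]
platecorner [[ 52.  111.8]]
step front edge [[ 41.5  58.9]
 [-27.7  60.2]]
```

Emit:
drive_tool(rotation=[[0,0,0],[0,0,0],[0,0,0],[0,0,0],[0,0,0],[0,0,0],[0,0,0],[0,0,0]], delta_pos=[[-0.0018,0,0],[-0.0018,0.004,0],[-0.0018,0.008,0],[-0.0018,0.012,0],[-0.0018,0.016,0],[-0.0018,0.02,0],[-0.0018,0.022,0],[-0.0018,0.022,0]], jaw=[1,1,1,1,1,1,1,1])

```text
t: 6.13
ee_pos: [527.4, -43.7, 42.1]
tool_rot: [-0.0, 0.039, 0.999, 0.0]
contact_force: [0.3, 0.9, -5.6]
grip_width: 0.135
grasp_force: 39.0
```

Emit:
drive_tool(rotation=[[0,0,0],[0,0,0],[0,0,0],[0,0,0],[0,0,0],[0,0,0]], delta_pos=[[0,0.003,0],[0,0.006,0],[0,0.009,0],[0,0.012,0],[0,0.014,0],[0,0.014,0]], jaw=[1,1,1,1,1,1])

```text
t: 6.63
ee_pos: [528.4, -30.1, 42.2]
tool_rot: [-0.0, 0.039, 0.999, 0.0]
contact_force: [-0.4, -0.1, -5.3]
grip_width: 0.131
grasp_force: 38.9
```

Emit:
drive_tool(rotation=[[0,0,0],[0,0,0],[0,0,0],[0,0,0]], delta_pos=[[0,0.001,0.0005],[0,0.002,0.0005],[0,0.003,0.0005],[0,0.003,0.0005]], jaw=[1,1,1,1])

```text
t: 6.97
ee_pos: [529.1, -28.5, 42.1]
tool_rot: [0.0, 0.04, 0.999, -0.0]
contact_force: [-1.0, -1.7, -0.8]
grip_width: 0.134
grasp_force: 39.6
```

Emit:
drive_tool(rotation=[[0,0,0],[0,0,0],[0,0,0]], delta_pos=[[0,0.001,0],[0,0.0015,0],[0,0.0015,0]], jaw=[1,1,1])

```text
t: 7.22
ee_pos: [529.3, -27.0, 42.1]
tool_rot: [0.0, 0.04, 0.999, -0.0]
contact_force: [-0.6, -3.3, 1.1]
grip_width: 0.135
grasp_force: 39.9
```

Emit:
drive_tool(rotation=[[0,0,0],[0,0,0],[0,0,0]], delta_pos=[[0,0.001,0],[0,0.0015,0],[0,0.0015,0]], jaw=[1,1,1])

```text
t: 7.47
ee_pos: [529.4, -25.3, 42.1]
tool_rot: [0.0, 0.04, 0.999, -0.0]
contact_force: [0.1, -5.0, 2.0]
grip_width: 0.134
grasp_force: 40.1
```

Emit:
drive_tool(rotation=[[0,0,0],[0,0,0],[0,0,0]], delta_pos=[[0,0.0005,0],[0,0.001,0],[0,0.001,0]], jaw=[1,1,1])

```text
t: 7.72
ee_pos: [529.5, -24.4, 42.1]
tool_rot: [0.0, 0.04, 0.999, -0.0]
contact_force: [-0.7, -6.1, 2.0]
grip_width: 0.135
grasp_force: 40.1
```

Emit:
drive_tool(rotation=[[0,0,0],[0,0,0],[0,0,0]], delta_pos=[[0,0.0005,0],[0,0.001,0],[0,0.001,0]], jaw=[1,1,1])

```text
t: 7.97
ee_pos: [529.5, -24.1, 42.1]
tool_rot: [0.0, 0.04, 0.999, -0.001]
contact_force: [-0.5, -7.2, 3.2]
grip_width: 0.133
grasp_force: 40.2
```

Emit:
drive_tool(rotation=[[0,0,0],[0,0,0],[0,0,0]], delta_pos=[[0,0.0005,0],[0,0.001,0],[0,0.001,0]], jaw=[1,1,1])

```text
t: 8.22
ee_pos: [529.4, -24.0, 42.1]
tool_rot: [0.0, 0.041, 0.999, -0.001]
contact_force: [-0.7, -8.4, 2.9]
grip_width: 0.133
grasp_force: 40.3
```

```bash
python3 look.py w4 256 100 512 300 3; python3 -c "
from rig import *
o=get_obs();print({k:o[k] for k in ('contact_force','wrist_torque','grip_width','grasp_force')})"
```

```text
8.2167 [529.43953033 -24.00831323  42.11207396] [ 2.53039105e-04  4.05282173e-02  9.99177915e-01 -9.45788106e-04]
{'contact_force': array([-0.95459857, -8.23356443,  3.67731261]), 'wrist_torque': array([-1.72366499,  0.18758206,  0.04394124]), 'grip_width': 0.1369960017094083, 'grasp_force': 40.30884146690369}
```

View pics/w4.png

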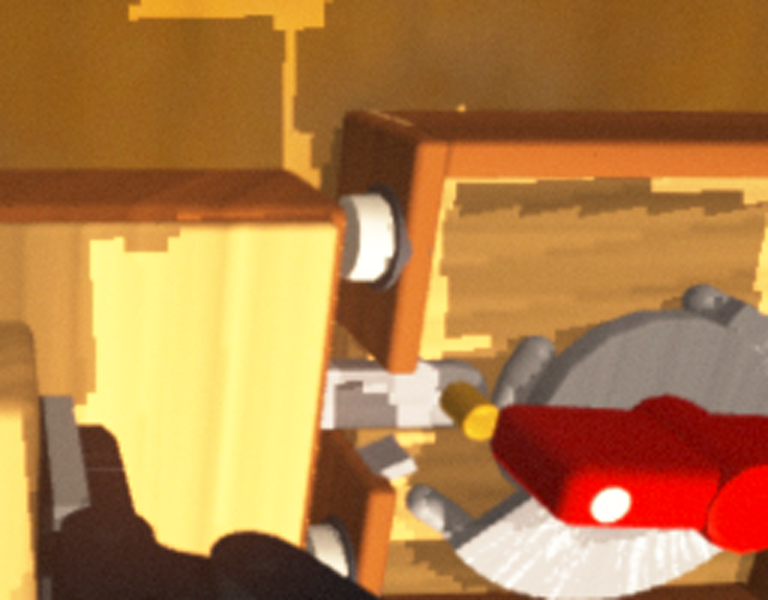

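The bolt is stopped at the core: the pin at (481,420) meets the disc edge, and the tool did not advance under rising force. I'll relax the push, release and lift.

Emit:
drive_tool(rotation=[[0,0,0],[0,0,0],[0,0,0],[0,0,0],[0,0,0],[0,0,0],[0,0,0],[0,0,0],[0,0,0],[0,0,0],[0,0,0]], delta_pos=[[0,-0.001,0],[0,-0.002,0],[0,-0.0025,0],[0,-0.0025,0],[0,-0.0025,0],[0,-0.0025,0],[0,-0.0025,0],[0,-0.0025,-0.02],[0,-0.0025,-0.05],[0,-0.0025,-0.08],[0,-0.0025,-0.08]], jaw=[1,1,1,0.8,0.6,0.5,0.5,0.5,0.5,0.5,0.5])

```text
t: 9.18
ee_pos: [533.0, -24.0, 127.0]
tool_rot: [0.004, 0.04, 0.999, 0.0]
contact_force: [0.3, -0.0, 0.3]
grip_width: 0.499
grasp_force: 0.0
```

```bash
python3 look.py w5 156 100 412 300 3; python3 -c "
from rig import *
o=get_obs();print({k:o[k] for k in ('joint_positions','contact_force','wrist_torque','grip_width','grasp_force')})"
```

```text
9.1833 [532.99505324 -24.03498531 127.02507896] [4.48353287e-03 3.96551111e-02 9.99203327e-01 2.84868929e-04]
{'joint_positions': array([ 0.08702818,  0.39535118, -0.11172236,  1.9514218 ,  0.06029854,
        0.79114911,  1.43320145]), 'contact_force': array([ 0.39390977, -0.61747696, -0.98554434]), 'wrist_torque': array([ 0.02321573, -0.01751889, -0.01498255]), 'grip_width': 0.49776862305129743, 'grasp_force': 0.0}
```

View pics/w5.png

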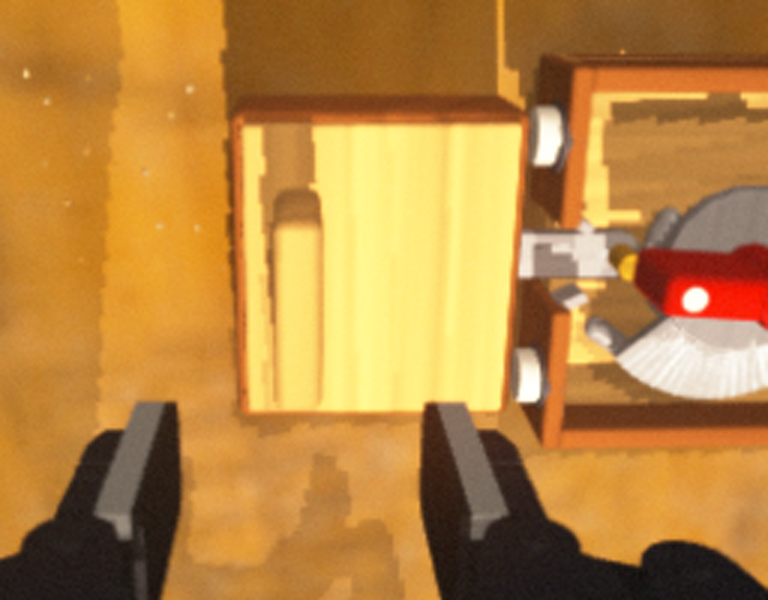

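The step sits square with the pin under the disc rim at (627,264) and the wing at (695,290). I'll move above the wing with the fingers across it.

Emit:
drive_tool(rotation=[[0,0,0.12],[0,0,0.24],[0,0,0.36],[0,0,0.48],[0,0,0.6],[0,0,0.72],[0,0,0.84],[0,0,0.96],[0,0,1.08],[0,0,1.2],[0,0,1.32],[0,0,1.44],[0,0,1.56],[0,0,1.585],[0,0,1.585],[0,0,1.585]], delta_pos=[[0.0019,0.01,0],[0.0019,0.02,0],[0.0019,0.03,0],[0.0019,0.04,0],[0.0019,0.05,0],[0.0019,0.06,0],[0.0019,0.07,0],[0.0019,0.08,0],[0.0019,0.09,0],[0.0019,0.1,0],[0.0019,0.11,0],[0.0019,0.12,0],[0.0019,0.1233,0],[0.0019,0.1233,0],[0.0019,0.1233,0],[0.0019,0.1233,0]], jaw=[0.5,0.5,0.5,0.5,0.5,0.5,0.5,0.5,0.5,0.5,0.5,0.5,0.5,0.5,0.5,0.5])

```text
t: 10.57
ee_pos: [536.4, 98.0, 121.1]
tool_rot: [-0.0, 0.739, 0.674, -0.001]
contact_force: [-0.1, -0.1, -1.0]
grip_width: 0.501
grasp_force: 0.0
```

```bash
cat > red.py <<'E'
import sys,pickle
from fit import *
o,im=pickle.load(open(sys.argv[1]+'.pkl','rb'));c=cam('wrist',o)
i=im.astype(int);m=((i[:,:,0]>190)&(i[:,:,1]<45)&(i[:,:,2]<60)).astype(np.uint8)
n,l,st,ce=cv2.connectedComponentsWithStats(m);k=1+np.argmax(st[1:,4]);ys,xs=np.where(l==k)
P=back(c,np.c_[xs,ys],63);q=o['tool_rot'];Rt=R.from_quat([q[1],q[2],q[3],q[0]]).as_matrix()
L=((P-o['ee_pos'])@Rt)[:,:2].astype(np.float32)
print('q7',o['joint_positions'][6],'F',o['contact_force'].round(1),'M',o['wrist_torque'].round(3));print('n',st[k],'rect in tool',cv2.minAreaRect(L),'mean',L.mean(0), 'tool yaw',np.arctan2(Rt[1,1],Rt[0,1]))
E
python3 look.py w6 156 100 412 300 3; python3 red.py w6
```

```text
10.5667 [536.3810541   98.03708875 121.12346967] [-1.08960156e-04  7.38512691e-01  6.74239229e-01 -6.75149770e-04]
q7 -0.21888847548532728 F [-0.1 -0.1 -1. ] M [ 0.029  0.018 -0.028]
n [ 251  160   23   83 1168] rect in tool ((2.3048782348632812, 3.609623432159424), (15.955421447753906, 63.28054428100586), 89.99526977539062) mean [5.517562  4.2129254] tool yaw -0.0909281986644363
```

View pics/w6.png

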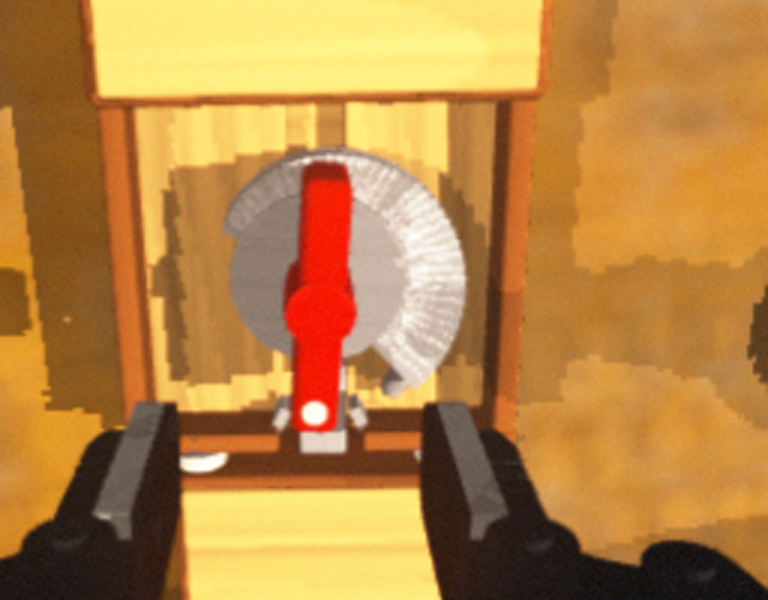

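The wing top runs from (327,170) to (315,425) with the boss at (320,312), and the pin is at the open hook.

```bash
python3 - <<'E'
from fit import *
o,im=pickle.load(open('w6.pkl','rb'));c=cam('wrist',o)
f=lambda a:np.array(a)/3.+[156-.33,100-.33]
q=o['tool_rot'];Rt=R.from_quat([q[1],q[2],q[3],q[0]]).as_matrix();p=o['ee_pos']
T=lambda uv,z:((back(c,f(uv),z)-p)@Rt)[:,:2].round(1)
print(T([(320,312)],64),T([(327,175),(317,427)],63),T([(317,413)],63),'plinth',T([(95,98),(535,98)],52))
E
```

```text
[[2.1 3.8]] [[ 35.3   5.2]
 [-29.3   3.3]] [[-25.4   3.3]] plinth [[ 51.6 -49.5]
 [ 51.6  54.7]]
```

Emit:
drive_tool(rotation=[[0,0,0.03],[0,0,0.03],[0,0,0.03],[0,0,0.03],[0,0,0.03]], delta_pos=[[0.0018,0.0042,0.01],[0.0018,0.0042,0.03],[0.0018,0.0042,0.045],[0.0018,0.0042,0.045],[0.0018,0.0042,0.045]], jaw=[0.5,0.5,0.5,0.5,0.5])

```text
t: 11.03
ee_pos: [540.5, 99.2, 75.6]
tool_rot: [-0.001, 0.75, 0.662, -0.001]
contact_force: [-0.0, -0.5, -0.3]
grip_width: 0.501
grasp_force: 0.0
```

Emit:
drive_tool(rotation=[[0,0,0],[0,0,0],[0,0,0],[0,0,0],[0,0,0],[0,0,0],[0,0,0],[0,0,0],[0,0,0],[0,0,0]], delta_pos=[[0,0,0.015],[0,0,0.032],[0,0,0.032],[0,0,0.032],[0,0,0.032],[0,0,0.032],[0,0,0.032],[0,0,0.032],[0,0,0.032],[0,0,0.032]], jaw=[0.5,0.5,0.5,0.6,0.7,0.8,0.9,1,1,1], newtons=50)

```text
t: 11.87
ee_pos: [541.5, 100.1, 46.2]
tool_rot: [-0.0, 0.75, 0.662, 0.0]
contact_force: [-3.0, -0.4, 5.3]
grip_width: 0.185
grasp_force: 48.7
```

```bash
cat > st.py <<'E'
from rig import *
import numpy as np
from scipy.spatial.transform import Rotation as R
o=get_obs();q=o['tool_rot'];Rt=R.from_quat([q[1],q[2],q[3],q[0]]).as_matrix()
print(round(o['t'],2),'pos',o['ee_pos'].round(1),'F',o['contact_force'].round(1),'M',o['wrist_torque'].round(3),'w',round(o['grip_width'],3),'g',round(o['grasp_force'],1),'q7',round(o['joint_positions'][6],3),'yaw',round(float(np.arctan2(Rt[1,1],Rt[0,1])),3))
E
python3 st.py
```

```text
11.87 pos [541.5 100.1  46.2] F [-3.  -0.4  5.3] M [-0.027  0.722 -0.031] w 0.185 g 48.7 q7 -0.219 yaw -0.124
```

Emit:
drive_tool(rotation=[[0,0,0.05],[0,0,0.1],[0,0,0.15],[0,0,0.2],[0,0,0.25],[0,0,0.3],[0,0,0.35],[0,0,0.4],[0,0,0.4],[0,0,0.4]], delta_pos=[[0,0,0],[0,0,0],[0,0,0],[0,0,0],[0,0,0],[0,0,0],[0,0,0],[0,0,0],[0,0,0],[0,0,0]], jaw=[1,1,1,1,1,1,1,1,1,1])

```text
t: 12.7
ee_pos: [541.6, 100.1, 46.2]
tool_rot: [-0.0, 0.866, 0.5, 0.001]
contact_force: [-2.4, -1.3, 4.9]
grip_width: 0.185
grasp_force: 48.8
```

```bash
python3 st.py; python3 look.py w7 156 100 412 300 3; python3 red.py w7
```

```text
12.7 pos [541.6 100.1  46.2] F [-2.4 -1.3  4.9] M [-0.09   0.563 -0.011] w 0.185 g 48.8 q7 -0.542 yaw -0.524
12.7 [541.62499908 100.07080979  46.19570782] [-2.44911344e-05  8.66167528e-01  4.99753482e-01  5.19207477e-04]
q7 -0.5424977564727121 F [-2.4 -1.3  4.9] M [-0.09   0.563 -0.011]
n [ 241  194   28   68 1081] rect in tool ((17.2253475189209, -0.13671541213989258), (35.68593215942383, 11.63974666595459), 6.2949957847595215) mean [18.423206    0.12311812] tool yaw -0.5241681014181723
```

Emit:
drive_tool(rotation=[[0,0,0.06],[0,0,0.12],[0,0,0.18],[0,0,0.24],[0,0,0.3],[0,0,0.36],[0,0,0.42],[0,0,0.48],[0,0,0.54],[0,0,0.6]], delta_pos=[[0,0,0],[0,0,0],[0,0,0],[0,0,0],[0,0,0],[0,0,0],[0,0,0],[0,0,0],[0,0,0],[0,0,0]], jaw=[1,1,1,1,1,1,1,1,1,1])

```text
t: 13.58
ee_pos: [541.9, 99.8, 46.2]
tool_rot: [-0.0, 0.975, 0.22, 0.001]
contact_force: [-2.8, -1.6, 4.6]
grip_width: 0.189
grasp_force: 48.9
```

```bash
python3 st.py; python3 look.py w8 56 50 456 350 2; python3 red.py w8
```

```text
13.58 pos [541.9  99.8  46.2] F [-2.8 -1.6  4.6] M [-0.296  0.445  0.098] w 0.189 g 48.9 q7 -1.028 yaw -1.127
13.5833 [541.86324843  99.83939173  46.21598181] [-1.93542814e-04  9.75461768e-01  2.20167740e-01  6.84506625e-04]
q7 -1.0280523780195105 F [-2.8 -1.6  4.6] M [-0.296  0.445  0.098]
n [ 241  195   27  109 1864] rect in tool ((4.520973205566406, -0.8535900115966797), (59.51108932495117, 12.047539710998535), 4.938626289367676) mean [ 8.690997  -0.3082342] tool yaw -1.126823304331573
```

Emit:
drive_tool(rotation=[[0,0,0.05],[0,0,0.1],[0,0,0.15],[0,0,0.2],[0,0,0.25]], delta_pos=[[0,0,0],[0,0,0],[0,0,0],[0,0,0],[0,0,0]], jaw=[1,1,1,1,1])

```text
t: 14.05
ee_pos: [541.9, 99.8, 46.2]
tool_rot: [-0.0, 0.995, 0.097, 0.001]
contact_force: [-3.8, -1.7, 5.7]
grip_width: 0.187
grasp_force: 48.9
```

```bash
python3 st.py
```

```text
14.05 pos [541.9  99.8  46.2] F [-3.8 -1.7  5.7] M [-0.338  0.474  0.096] w 0.187 g 48.9 q7 -1.229 yaw -1.376
```

Emit:
drive_tool(rotation=[[0,0,0.05],[0,0,0.1],[0,0,0.15],[0,0,0.2]], delta_pos=[[0,0,0],[0,0,0],[0,0,0],[0,0,0]], jaw=[1,1,1,1])

```text
t: 14.38
ee_pos: [541.9, 99.7, 46.2]
tool_rot: [-0.0, 1.0, -0.003, 0.001]
contact_force: [-2.0, -1.2, 5.7]
grip_width: 0.184
grasp_force: 48.9
```

```bash
python3 st.py;  python3 look.py w9 56 50 456 350 2; python3 red.py w9
```

```text
14.38 pos [541.9  99.7  46.2] F [-2.  -1.2  5.7] M [-0.38   0.407  0.088] w 0.184 g 48.9 q7 -1.39 yaw -1.576
14.3833 [541.90928453  99.65610084  46.18671539] [-2.80720349e-04  9.99996039e-01 -2.72423822e-03  6.50103051e-04]
q7 -1.390045680994771 F [-2.  -1.2  5.7] M [-0.38   0.407  0.088]
n [ 240  188   32  129 2687] rect in tool ((2.141460418701172, 0.2613372802734375), (15.191722869873047, 70.75941467285156), 89.05516815185547) mean [4.83891   0.5080718] tool yaw -1.5762444444879038
```

Emit:
drive_tool(rotation=[[0,0,0.05],[0,0,0.1],[0,0,0.15]], delta_pos=[[0,0,0],[0,0,0],[0,0,0]], jaw=[1,1,1])

```text
t: 14.68
ee_pos: [541.9, 99.6, 46.2]
tool_rot: [-0.0, 0.997, -0.078, 0.001]
contact_force: [-2.2, -3.1, 5.5]
grip_width: 0.188
grasp_force: 49.0
```

```bash
python3 st.py
```

```text
14.68 pos [541.9  99.6  46.2] F [-2.2 -3.1  5.5] M [-0.506  0.439  0.277] w 0.188 g 49.0 q7 -1.511 yaw -1.726
```

Emit:
drive_tool(rotation=[[0,0,0.03],[0,0,0.06]], delta_pos=[[0,0,0],[0,0,0]], jaw=[1,1])

```text
t: 14.85
ee_pos: [541.9, 99.5, 46.2]
tool_rot: [-0.0, 0.994, -0.107, 0.001]
contact_force: [-2.5, -1.6, 5.3]
grip_width: 0.185
grasp_force: 49.0
```

```bash
python3 st.py;  python3 look.py w10 56 50 456 350 2; python3 red.py w10
```

```text
14.85 pos [541.9  99.5  46.2] F [-2.5 -1.6  5.3] M [-0.451  0.503  0.228] w 0.185 g 49.0 q7 -1.559 yaw -1.785
14.85 [541.92410729  99.51187894  46.20558018] [-2.42282203e-04  9.94260820e-01 -1.06981123e-01  6.34876861e-04]
q7 -1.5586938951082119 F [-2.5 -1.6  5.3] M [-0.451  0.503  0.228]
n [ 242  188   31  127 2377] rect in tool ((2.842254638671875, 0.97998046875), (14.172014236450195, 69.76512908935547), 84.67550659179688) mean [8.754631  1.0807315] tool yaw -1.7851684974052004
```

View pics/w10.png

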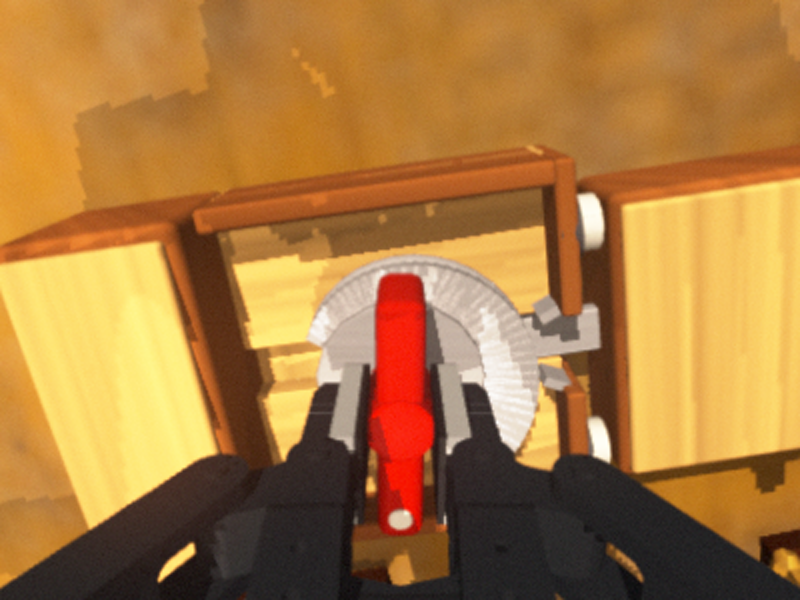

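The wing is gripped centrally and has followed the tool, with its line from (400,280) to (400,530). The hook covers the pin. There is a small gap left between the buffer ends (603,220), (608,440) and the step face. I'll keep going in small increments, watching the moment.

Emit:
drive_tool(rotation=[[0,0,0.04],[0,0,0.08]], delta_pos=[[0,0,0],[0,0,0]], jaw=[1,1])

```text
t: 15.07
ee_pos: [541.9, 99.5, 46.2]
tool_rot: [-0.0, 0.989, -0.147, 0.001]
contact_force: [-2.6, -2.2, 5.7]
grip_width: 0.185
grasp_force: 49.0
```

```bash
python3 st.py
```

```text
15.07 pos [541.9  99.5  46.2] F [-2.6 -2.2  5.7] M [-0.491  0.45   0.219] w 0.185 g 49.0 q7 -1.624 yaw -1.866
```

Emit:
drive_tool(rotation=[[0,0,0.04],[0,0,0.08]], delta_pos=[[0,0,0],[0,0,0]], jaw=[1,1])

```text
t: 15.23
ee_pos: [541.9, 99.4, 46.2]
tool_rot: [-0.0, 0.982, -0.186, 0.001]
contact_force: [-2.8, -2.5, 6.8]
grip_width: 0.184
grasp_force: 49.0
```

```bash
python3 st.py
```

```text
15.23 pos [541.9  99.4  46.2] F [-2.8 -2.5  6.8] M [-0.544  0.536  0.293] w 0.184 g 49.0 q7 -1.688 yaw -1.946
```

Emit:
drive_tool(rotation=[[0,0,0.04],[0,0,0.08]], delta_pos=[[0,0,0],[0,0,0]], jaw=[1,1])

```text
t: 15.4
ee_pos: [541.9, 99.4, 46.2]
tool_rot: [-0.0, 0.974, -0.225, 0.001]
contact_force: [-2.7, -2.3, 6.3]
grip_width: 0.186
grasp_force: 49.1
```

```bash
python3 st.py;python3 look.py w11 56 50 456 350 2; python3 red.py w11
```

```text
15.4 pos [541.9  99.4  46.2] F [-2.7 -2.3  6.3] M [-0.571  0.493  0.202] w 0.186 g 49.1 q7 -1.753 yaw -2.026
15.4 [541.86547271  99.43867437  46.19015032] [-3.17014614e-04  9.74257832e-01 -2.25435771e-01  5.37587581e-04]
q7 -1.753151082876585 F [-2.7 -2.3  6.3] M [-0.571  0.493  0.202]
n [ 244  188   28  100 1847] rect in tool ((11.490314483642578, 1.1109342575073242), (12.332448959350586, 52.92461395263672), 84.53934478759766) mean [13.951166   1.1061736] tool yaw -2.02557662403561
```

Emit:
drive_tool(rotation=[[0,0,0.04],[0,0,0.08]], delta_pos=[[0,0,0],[0,0,0]], jaw=[1,1])

```text
t: 15.62
ee_pos: [541.9, 99.4, 46.2]
tool_rot: [-0.0, 0.964, -0.264, 0.001]
contact_force: [-2.4, -2.5, 6.5]
grip_width: 0.19
grasp_force: 49.1
```

```bash
python3 st.py
```

```text
15.62 pos [541.9  99.4  46.2] F [-2.4 -2.5  6.5] M [-0.544  0.551  0.279] w 0.19 g 49.1 q7 -1.818 yaw -2.105
```

Emit:
drive_tool(rotation=[[0,0,0.04],[0,0,0.08]], delta_pos=[[0,0,0],[0,0,0]], jaw=[1,1])

```text
t: 15.78
ee_pos: [541.9, 99.4, 46.2]
tool_rot: [-0.0, 0.953, -0.302, 0.001]
contact_force: [-3.1, -2.1, 5.5]
grip_width: 0.187
grasp_force: 49.1
```

```bash
python3 st.py
```

```text
15.78 pos [541.9  99.4  46.2] F [-3.1 -2.1  5.5] M [-0.635  0.581  0.321] w 0.187 g 49.1 q7 -1.883 yaw -2.185
```

Emit:
drive_tool(rotation=[[0,0,0.04],[0,0,0.08]], delta_pos=[[0,0,0],[0,0,0]], jaw=[1,1])

```text
t: 15.95
ee_pos: [541.9, 99.3, 46.2]
tool_rot: [-0.0, 0.94, -0.34, 0.001]
contact_force: [-2.3, -3.2, 6.9]
grip_width: 0.187
grasp_force: 49.1
```

```bash
python3 st.py;python3 look.py w12 56 50 456 350 2; python3 red.py w12
python3 - <<'E'
# step/stand gap profile in the stand frame
from fit import *
pt=[541,98.9,1.4905]
for n in ['w8','w9','w10','w11','w12']:
    o,im=pickle.load(open(n+'.pkl','rb'));c=cam('wrist',o)
    X=np.arange(-70,-40,.25)
    def edge(yl,z):
        g=np.array([[cv2.getRectSubPix(im,(1,1),tuple(map(float,proj(c,place(pt,[(x,y,z)]))[0])))[0,0].sum() for x in X] for y in yl]).astype(float).mean(0)
        return np.convolve(g,np.ones(4)/4,'same')
    g=edge(np.linspace(10,25,9),36);d=np.diff(g)[3:-3]
    i=np.argmin(d);print(n,'neg edge x',X[i+3],d[i].round(1), 'top edges',sorted(X[np.argsort(-abs(d))[:8]+3].tolist()))
E
```

```text
15.95 pos [541.9  99.3  46.2] F [-2.3 -3.2  6.9] M [-0.637  0.489  0.368] w 0.187 g 49.1 q7 -1.948 yaw -2.265
15.95 [541.8708308   99.31456822  46.19318613] [-2.7355053e-04  9.4033947e-01 -3.4023717e-01  5.2378663e-04]
q7 -1.947846892610336 F [-2.3 -3.2  6.9] M [-0.637  0.489  0.368]
n [ 244  188   28   86 1430] rect in tool ((15.66201400756836, 0.7106690406799316), (12.113091468811035, 45.05528259277344), 83.73934936523438) mean [16.822338   0.8797942] tool yaw -2.265134312950942
w8 neg edge x -63.75 -1.4 top edges [-63.75, -48.75, -47.0, -46.75, -46.5, -43.0, -42.75, -41.25]
w9 neg edge x -66.5 -39.0 top edges [-66.75, -66.5, -66.25, -43.25, -43.0, -42.75, -42.5, -42.25]
w10 neg edge x -66.0 -39.3 top edges [-66.25, -66.0, -65.75, -44.75, -44.5, -44.25, -44.0, -43.75]
w11 neg edge x -64.75 -43.0 top edges [-65.25, -65.0, -64.75, -64.5, -46.0, -45.75, -45.5, -45.25]
w12 neg edge x -63.75 -41.6 top edges [-64.0, -63.75, -63.5, -63.25, -58.75, -58.5, -58.25, -58.0]
```

Emit:
drive_tool(rotation=[[0,0,0.03],[0,0,0.06]], delta_pos=[[0,0,0],[0,0,0]], jaw=[1,1])

```text
t: 16.17
ee_pos: [541.8, 99.3, 46.2]
tool_rot: [-0.0, 0.93, -0.368, 0.001]
contact_force: [-2.7, -2.9, 6.7]
grip_width: 0.185
grasp_force: 49.1
```

```bash
python3 st.py
```

```text
16.17 pos [541.8  99.3  46.2] F [-2.7 -2.9  6.7] M [-0.638  0.589  0.373] w 0.185 g 49.1 q7 -1.996 yaw -2.325
```

Emit:
drive_tool(rotation=[[0,0,0.03],[0,0,0.06]], delta_pos=[[0,0,0],[0,0,0]], jaw=[1,1])

```text
t: 16.33
ee_pos: [541.8, 99.3, 46.2]
tool_rot: [-0.0, 0.918, -0.396, 0.0]
contact_force: [-2.6, -2.8, 5.9]
grip_width: 0.189
grasp_force: 49.1
```

```bash
cat > edge.py <<'E'
import sys
from fit import *
pt=[541,98.9,1.4905]
for n in sys.argv[1:]:
    o,im=pickle.load(open(n+'.pkl','rb'));c=cam('wrist',o);X=np.arange(-75,-55,.1)
    def prof(X,y0,y1,z):
        L=np.array([(x,y,z) for y in np.linspace(y0,y1,9) for x in X]);p=proj(c,place(pt,L)).astype(np.float32)
        return cv2.GaussianBlur(cv2.remap(im.astype(np.float32).sum(2),p[:,:1].reshape(9,-1),p[:,1:].reshape(9,-1),cv2.INTER_LINEAR).mean(0)[None],(0,0),4)[0]
    d=np.diff(prof(X,10,25,36));i=np.argmin(d);d2=np.diff(prof(X,32,40,26))
    B=np.arange(-62,-50,.1);b=np.diff(prof(B,20,30,36))
    print(n,'step edge',X[i].round(1),'buffer rise',X[np.argmax(d2)].round(1),'plate rise',B[np.argmax(b)].round(1))
E
python3 st.py;python3 look.py w13 56 50 456 350 2; python3 red.py w13; python3 edge.py w9 w10 w11 w12 w13
```

```text
16.33 pos [541.8  99.3  46.2] F [-2.6 -2.8  5.9] M [-0.669  0.597  0.413] w 0.189 g 49.1 q7 -2.045 yaw -2.385
16.3333 [541.82526223  99.2553094   46.20294434] [-2.63469812e-04  9.18362098e-01 -3.95740758e-01  4.90041449e-04]
q7 -2.0452470291853415 F [-2.6 -2.8  5.9] M [-0.669  0.597  0.413]
n [ 244  189   28   80 1278] rect in tool ((16.931928634643555, 0.44588661193847656), (11.972943305969238, 41.98435592651367), 82.85648345947266) mean [18.26508     0.67102486] tool yaw -2.3845447952063785
w9 step edge -66.6 buffer rise -58.8 plate rise -55.8
w10 step edge -66.2 buffer rise -62.7 plate rise -59.2
w11 step edge -64.9 buffer rise -61.7 plate rise -59.4
w12 step edge -63.9 buffer rise -60.6 plate rise -59.4
w13 step edge -63.2 buffer rise -60.2 plate rise -59.5
```

```bash
python3 - <<'E'
from fit import *
pt=[541,98.9,1.4905];X=np.arange(-70,-50.9,.75)
print('x ',*[f'{x:4.0f}' for x in X])
for n in ['w3','w4','w5','w9','w10','w11','w12','w13']:
    o,im=pickle.load(open(n+'.pkl','rb'));c=cam('wrist',o)
    for z,y in [(34,36),(26,36)] :
        p=proj(c,place(pt,[(x,y,z) for x in X])).astype(np.float32)
        g=cv2.remap(im,p[:,:1],p[:,1:],cv2.INTER_LINEAR).reshape(-1,3).astype(int)
        print(n,z,'min',*[f'{v:4d}' for v in g[:,2]])
E
```

```text
x   -70  -69  -68  -68  -67  -66  -66  -65  -64  -63  -62  -62  -61  -60  -60  -59  -58  -57  -56  -56  -55  -54  -54  -53  -52  -51
w3 34 min   20   24   20   29   65   86   88   87   85   86   86   87   86   86   88  109  217  246  246  246  246  246  245  237  152   56
w3 26 min   69   55   38   34   32   31   22   21   21   26   56   85   87   85   85   85   87   88   88   87   88   89  110  218  237  237
w4 34 min  131  134  133  135  137  138  136  139  141  119   75   58   80   88   91  115  229  248  248  249  248  248  247  222  112   80
w4 26 min  108  111  113  112  111  112  111  113  115  118  118  118  116  108   73   55   75   89   92  108  211  239  241  240  240  240
w5 34 min  123  124  127  127  129  130  131  129  116   85   52   50   66   82   90  144  229  244  246  246  245  243  231  184  121   93
w5 26 min  123  125  123  122  124  127  129  129  128  128  129  111   64   48   53   68   82  106  161  231  241  241  240  239  235  209
w9 34 min   32   35   36   36   37   38   33   36   37   37   38   34   36   41   38   37   35   36   34   31   30   30   28   
[... 580 characters left out ...]
26 min  104  105   93   75   48   41   41   35   31   26   34  114  231  246  247  247  247  246  218  125   89   52   37   40   38   43
w12 34 min  103  104  105  104  104  107  101   89   54   39   38   36   33   85  212  239  238  238  236  234  226  168  101   79   52   43
w12 26 min  106  106  107  106  108  101   86   52   42   36   36   33   68  191  246  249  250  250  249  230  137  112   79   43   38   41
w13 34 min  101  103  106  107  110  110  109  107   92   63   45   42   37   66  200  239  241  240  240  236  228  200  118   86   62   43
w13 26 min  104  105  108  108  108  109  111   98   74   49   41   42   39  125  235  250  251  251  251  248  198  125  108   68   41   45
```

Emit:
drive_tool(rotation=[[0,0,0.03],[0,0,0.06]], delta_pos=[[0,0,0],[0,0,0]], jaw=[1,1])

```text
t: 16.55
ee_pos: [541.8, 99.2, 46.2]
tool_rot: [-0.0, 0.906, -0.423, 0.0]
contact_force: [-2.9, -2.9, 6.9]
grip_width: 0.183
grasp_force: 49.1
```

```bash
cat > gap.py <<'E'
import sys
from fit import *
pt=[541,98.9,1.4905]
def one(n):
    o,im=pickle.load(open(n+'.pkl','rb'));c=cam('wrist',o)
    def prof(X,y0,y1,z):
        L=np.array([(x,y,z) for y in np.linspace(y0,y1,9) for x in X]);p=proj(c,place(pt,L)).astype(np.float32)
        return cv2.GaussianBlur(cv2.remap(im[:,:,2].astype(np.float32),p[:,:1].reshape(9,-1),p[:,1:].reshape(9,-1),cv2.INTER_LINEAR).mean(0)[None],(0,0),4)[0]
    def cross(X,g,lv): # interpolated level crossing
        s=np.where(np.diff(np.sign(g-lv)))[0];return X[s[-1]] if len(s) else np.nan
    X=np.arange(-70,-61.5,.05);g=prof(X,30,42,36);e=cross(X,g,70)
    B=np.arange(-62.5,-57,.05);b=prof(B,34,38,34);f=cross(B,b,135)
    print(n,'step',round(e,2),'buf',round(f,2),'gap',round(f-e,2))
for n in sys.argv[1:]: one(n)
E
python3 st.py;python3 look.py w14 56 50 456 350 2;python3 red.py w14|tail -1; python3 gap.py w10 w11 w12 w13 w14
```

```text
16.55 pos [541.8  99.2  46.2] F [-2.9 -2.9  6.9] M [-0.74   0.591  0.443] w 0.183 g 49.1 q7 -2.094 yaw -2.444
16.55 [541.81452796  99.21209303  46.2013133 ] [-2.56638602e-04  9.06114863e-01 -4.23031398e-01  4.74325120e-04]
n [ 243  189   29   80 1252] rect in tool ((16.99844741821289, 0.4963397979736328), (11.898709297180176, 41.98381423950195), 82.85651397705078) mean [18.031897   0.5620441] tool yaw -2.4443725972300605
w10 step -66.8 buf -60.55 gap 6.25
w11 step -65.5 buf -60.35 gap 5.15
w12 step -64.2 buf -60.0 gap 4.2
w13 step -63.4 buf -59.9 gap 3.5
w14 step -63.05 buf -59.85 gap 3.2
```

Emit:
drive_tool(rotation=[[0,0,0.03],[0,0,0.06]], delta_pos=[[0,0,0],[0,0,0]], jaw=[1,1])

```text
t: 16.77
ee_pos: [541.8, 99.2, 46.2]
tool_rot: [-0.0, 0.893, -0.45, 0.0]
contact_force: [-3.5, -3.1, 6.9]
grip_width: 0.186
grasp_force: 49.1
```

```bash
python3 st.py;python3 look.py w15 56 50 456 350 2;python3 red.py w15|tail -1; python3 gap.py w15; python3 - <<'E'
from fit import *
pt=[541,98.9,1.4905];X=np.arange(-70,-50.9,.75)
# far buffer/step at y=-36 for a second opinion
for n in ['w10','w12','w14','w15']:
    o,im=pickle.load(open(n+'.pkl','rb'));c=cam('wrist',o)
    for y in (-36,):
      for z in (34,26):
        p=proj(c,place(pt,[(x,y,z) for x in X])).astype(np.float32)
        print(n,z,p[0].round(),*cv2.remap(im,p[:,:1],p[:,1:],cv2.INTER_LINEAR).reshape(-1,3)[:,2])
E
```

```text
16.77 pos [541.8  99.2  46.2] F [-3.5 -3.1  6.9] M [-0.66   0.695  0.536] w 0.186 g 49.1 q7 -2.143 yaw -2.504
16.7667 [541.80637259  99.16278505  46.18520736] [-2.12105654e-04  8.93060042e-01 -4.49937216e-01  4.66527241e-04]
n [ 243  189   29   74 1148] rect in tool ((18.666879653930664, 0.02671337127685547), (11.910188674926758, 38.69773864746094), 81.97705841064453) mean [19.288322    0.16023801] tool yaw -2.5041862749968216
w15 step -62.95 buf -59.8 gap 3.15
w10 34 [375. 161.] 100 100 102 102 100 90 66 45 37 28 33 28 41 147 225 228 227 226 223 223 160 91 79 65 46 41
w10 26 [370. 158.] 102 92 73 51 36 32 30 30 25 48 178 233 238 237 238 238 234 189 107 76 49 41 37 38 37 41
w12 34 [327. 113.] 111 106 105 104 104 107 109 109 105 78 39 36 35 56 183 235 238 236 237 236 234 204 105 86 78 51
w12 26 [324. 112.] 104 104 107 108 108 110 106 95 71 38 38 37 54 180 240 242 243 244 244 245 240 163 99 82 51 41
w14 34 [302. 101.] 114 112 106 106 109 113 114 116 110 100 61 39 39 39 140 233 241 241 241 240 239 228 138 91 87 70
w14 26 [300. 101.] 113 110 108 108 109 114 113 115 104 88 49 35 37 52 170 239 243 244 244 245 246 241 179 100 94 70
w15 34 [293.  99.] 116 112 111 111 114 112 114 117 113 103 71 40 37 42 125 232 241 242 242 241 240 234 153 93 89 72
w15 26 [291.  98.] 116 112 113 109 108 111 114 117 112 98 68 40 37 42 124 230 244 244 244 246 245 244 207 112 95 81
```

The moment rose to about 0.54 (0.43 above the free-running level) and the gap stopped shrinking, so the step is snug. I'll release and lift.

Emit:
drive_tool(rotation=[[0,0,0],[0,0,0],[0,0,0],[0,0,0],[0,0,0],[0,0,0],[0,0,0],[0,0,0],[0,0,0],[0,0,0]], delta_pos=[[0,0,0],[0,0,0],[0,0,0],[0,0,0],[0,0,-0.01],[0,0,-0.03],[0,0,-0.06],[0,0,-0.09],[0,0,-0.1],[0,0,-0.1]], jaw=[0.8,0.65,0.6,0.6,0.6,0.6,0.6,0.6,0.6,0.6])

```text
t: 17.65
ee_pos: [543.6, 100.4, 148.1]
tool_rot: [-0.002, 0.893, -0.45, 0.002]
contact_force: [-0.2, -0.3, -0.1]
grip_width: 0.402
grasp_force: 0.0
```

```bash
python3 st.py;python3 look.py w16 56 50 456 350 2;python3 red.py w16|tail -1; python3 gap.py w16; python3 - <<'E'
from fit import *
pt=[541,98.9,1.4905];X=np.arange(-70,-50.9,.75)
for n in ['w16']:
    o,im=pickle.load(open(n+'.pkl','rb'));c=cam('wrist',o)
    for y in (36,-36):
      for z in (34,26):
        p=proj(c,place(pt,[(x,y,z) for x in X])).astype(np.float32)
        print(n,y,z,p[0].round(),*cv2.remap(im,p[:,:1],p[:,1:],cv2.INTER_LINEAR).reshape(-1,3)[:,2])
E
```

```text
17.65 pos [543.6 100.4 148.1] F [-0.2 -0.3 -0.1] M [-0.027 -0.023 -0.045] w 0.402 g 0.0 q7 -2.254 yaw -2.504
17.65 [543.56193173 100.35965146 148.12189462] [-0.00223983  0.89312788 -0.44979321  0.00190709]
n [250 153  20  78 896] rect in tool ((1.0404586791992188, 4.0160393714904785), (15.44796371459961, 65.88906860351562), 89.24274444580078) mean [3.6951258 3.4933124] tool yaw -2.5038642961698003
w16 step -62.9 buf -59.9 gap 3.0
w16 36 34 [342. 153.] 103 103 101 103 106 109 110 107 101 82 55 45 49 84 179 232 238 238 238 236 221 182 125 92 70 50
w16 36 26 [340. 151.] 100 101 104 109 106 107 110 108 101 85 60 44 51 93 190 242 248 248 248 235 192 131 104 81 55 44
w16 -36 34 [282.  96.] 110 113 108 105 106 107 113 111 112 103 80 47 36 51 113 200 235 238 239 239 237 229 164 104 83 69
w16 -36 26 [281.  96.] 111 110 107 106 107 108 110 108 109 98 76 46 35 50 119 203 236 240 241 241 241 231 194 124 91 73
```

```bash
python3 -c "
from rig import *
print(close_job())"
```

```text
the job is handed in; nothing more can be done
None
```

The bolt went in to its stop, the red cam disc was turned clockwise about 2.4 rad until the moment had risen about 0.43 N m (just over the 0.4 top of the snug range), and the job was handed in at about 18 s with everything let go; the force on the buffers was inferred from the moment and images, not measured, and no verdict came back.

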